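# Turn the rotary finds tray and tip the studs down the chute

### The job

The scoop holds three flat-headed studs from the sieve. Turn the rotary tray until the compartment that already holds a stud like them stands squarely under the chute, then tip all three studs down the chute so that they join it, and lay the empty scoop back on its rubber mat the right way up. Leave the other finds in their compartments and do not disturb the things lying about the table.

Things in the scene. Friction and masses are not known exactly. Their poses are not given: they have to be found in the camera images.
- tray (a joint): Turn of the rotary tray about its upright axis, rad, anticlockwise seen from above. No stops, no detents; it stays where it is left and needs about 0.22 N m (2 N at a grip post). Open round aluminium tray, 280 mm across; compartment floors 35 mm and the 3 mm rim 73 mm above the table. Dividers make six equal open compartments.
- tray_centre (a point): Point on the tray's axis at the height of the compartment floors. A hub, 40 mm across and 81 mm high above the table, stands there. Its axes turn with the tray: the middles of the compartments lie at 0, 60, 120, 180, 240, 300 degrees round from its x axis (anticlockwise), dividers and grip posts at 30, 90, 150, ... degrees.
- divider_a: Divider: an upright sheet 3 mm thick across the tray through its axis, top 73 mm above the table, 30 degrees round from tray_centre's x axis. Origin on the tray's axis, x along the sheet, y square to it, z up; turns with the tray. At both ends (x = +-131 mm) stands a round steel grip post, 12 mm diameter, its top 103 mm above the table, by which the tray is turned.
- divider_b: As divider_a, with two grip posts, 90 degrees round from tray_centre's x axis.
- divider_c: As divider_a, with two grip posts, 150 degrees round from tray_centre's x axis.
- chute_outlet (a point): Centre of the chute's lower opening, 106 mm above the table, 90 mm from the tray's axis; x points from that axis to the chute. Fixed round steel funnel: spout 66 mm outer, 60 mm inner diameter up to 126 mm, then widening to the mouth. A 20 x 30 mm column, 145 mm high, carries it, 180 mm from the tray's axis along this x.
- chute_mouth (a point): Centre of the chute's upper opening, straight over chute_outlet: rim 204 mm above the table, 161 mm outer, 154 mm inner diameter; the funnel's cone runs from 126 up to 194 mm.
- tray_stud: The stud that is already sorted, loose in one compartment, which is the right one: dark steel, flat round head 24 mm across and 5 mm thick, plain shank 11 mm diameter and 18 mm long. Origin at the middle of the head's outer face, z along the shank. It starts head down, shank up, about 82 mm from the tray's axis, away from the chute.
- tray_nut: A hexagon nut, dark steel, 38 mm over its corners, 15 mm high, loose in another compartment; origin at the middle of its underside. It stays there.
- tray_angle: A small angle bracket, dark steel, foot 36 x 22 x 4 mm with an upright leg 30 mm high, loose in a third compartment; origin at the middle of its underside. It stays there. The three other compartments are empty.
- scoop: Flat-bottomed aluminium hand scoop, 0.15 to 0.25 kg. Origin under the middle of the bowl; x to the open front lip, y across, z up. Bowl from x = -50 to +55 mm, 84 mm wide, sides and back 35 mm high, walls 3 mm; floor level to x = +30 mm, then rising 16 degrees to the lip. Studs slide only on a floor slope of some 26 to 36 degrees, so it empties only when tipped 50 to 60 degrees nose-down.
- scoop_grip (a point): Middle of the scoop's handle: x = -105 mm, 32 mm above the underside, axes as the scoop's. The handle is straight and level, black, flat-sided, 18 mm wide, 22 mm high, from x = -60 to -164 mm; a small foot under its end (x = -155 mm) keeps the scoop level.
- scoop_lip (a point): Middle of the scoop's front lip, 55 mm ahead of the scoop's origin and 10 mm above its underside; axes as the scoop's.
- stud1: One of the three loose studs in the scoop, in shape and size like tray_stud (24 mm head, 23 mm long), 20 to 45 g. Origin at the middle of the head's outer face, z along the shank; they start head down on the scoop's floor.
- stud2: As stud1.
- stud3: As stud1.
- mat: Black rubber mat, 260 x 120 x 3 mm, fixed to the table, on which the scoop belongs. Origin on the table where the scoop's origin stands at first, x as the scoop's: the mat reaches from x = -165 to +95 mm.
- brush: Bystander: a brush 190 mm long lying on the table; origin near its middle. Not to be disturbed.
- sieve: Bystander: an open round steel sieve pan, 200 mm across and 50 mm high; origin under its centre. Not to be disturbed.
- jar: Bystander: a glass jar with a white lid, 52 mm across and 75 mm high; origin under its centre. Not to be disturbed.
- caliper: Bystander: a flat sliding caliper 160 mm long; origin near its middle. Not to be disturbed.
- spatula: Bystander: a spatula 200 mm long; origin near its middle. Not to be disturbed.
- beaker: Bystander: a white beaker, 68 mm across and 85 mm high; origin under its centre. Not to be disturbed.

How it is judged:
On the way, in this order (a step that is already met when the one before it is completed fails the run):
1. the compartment with the like stud stands under the chute, its outlet wholly over that compartment, tray still, the three studs still in the scoop (((y of tray_stud in the frame of divider_b above 0 m and y of tray_stud in the frame of divider_c below -0 m and y of chute_outlet in the frame of divider_b above 0.032 m and y of chute_outlet in the frame of divider_c below -0.032 m) or (y of tray_stud in the frame of divider_c above 0 m and y of tray_stud in the frame of divider_a above 0 m and y of chute_outlet in the frame of divider_c above 0.032 m and y of chute_outlet in the frame of divider_a above 0.032 m) or (y of tray_stud in the frame of divider_a below -0 m and y of tray_stud in the frame of divider_b above 0 m and y of chute_outlet in the frame of divider_a below -0.032 m and y of chute_outlet in the frame of divider_b above 0.032 m)) and velocity of joint tray between -0.05 and 0.05 rad/s and distance between each of stud1, stud2, stud3 and scoop below 0.07 m), for 0.3 s.
2. a stud goes down the chute (((horizontal distance between stud1 and chute_outlet below 0.045 m and height (world z) of stud1 between 0.09 and 0.17 m) or (horizontal distance between stud2 and chute_outlet below 0.045 m and height (world z) of stud2 between 0.09 and 0.17 m) or (horizontal distance between stud3 and chute_outlet below 0.045 m and height (world z) of stud3 between 0.09 and 0.17 m))).
3. all three studs lie in the compartment with the like stud, under the chute (((y of each of tray_stud, stud1, stud2, stud3 in the frame of divider_b above 0 m and y of each of tray_stud, stud1, stud2, stud3 in the frame of divider_c below -0 m) or (y of each of tray_stud, stud1, stud2, stud3 in the frame of divider_c above 0 m and y of each of tray_stud, stud1, stud2, stud3 in the frame of divider_a above 0 m) or (y of each of tray_stud, stud1, stud2, stud3 in the frame of divider_a below -0 m and y of each of tray_stud, stud1, stud2, stud3 in the frame of divider_b above 0 m)) and horizontal distance between each of stud1, stud2, stud3 and tray_centre below 0.14 m and height (world z) of stud1 between 0.03 and 0.085 m and height (world z) of stud2 between 0.03 and 0.085 m and height (world z) of stud3 between 0.03 and 0.085 m and ((y of tray_stud in the frame of divider_b above 0 m and y of tray_stud in the frame of divider_c below -0 m and y of chute_outlet in the frame of divider_b above 0.032 m and y of chute_outlet in the frame of divider_c below -0.032 m) or (y of tray_stud in the frame of divider_c above 0 m and y of tray_stud in the frame of divider_a above 0 m and y of chute_outlet in the frame of divider_c above 0.032 m and y of chute_outlet in the frame of divider_a above 0.032 m) or (y of tray_stud in the frame of divider_a below -0 m and y of tray_stud in the frame of divider_b above 0 m and y of chute_outlet in the frame of divider_a below -0.032 m and y of chute_outlet in the frame of divider_b above 0.032 m))), for 0.2 s.
At the end, for the whole second after the job is handed in: The three studs lie at rest in the compartment of the stud that was there; nut and bracket are still in the tray, each in its own compartment; the empty scoop, let go, rests upright on its mat (level within 7 degrees, origin within 60 mm of the mat's) (((y of each of tray_stud, stud1, stud2, stud3 in the frame of divider_b above 0 m and y of each of tray_stud, stud1, stud2, stud3 in the frame of divider_c below -0 m) or (y of each of tray_stud, stud1, stud2, stud3 in the frame of divider_c above 0 m and y of each of tray_stud, stud1, stud2, stud3 in the frame of divider_a above 0 m) or (y of each of tray_stud, stud1, stud2, stud3 in the frame of divider_a below -0 m and y of each of tray_stud, stud1, stud2, stud3 in the frame of divider_b above 0 m)) and horizontal distance between each of stud1, stud2, stud3, tray_nut, tray_angle and tray_centre below 0.14 m and height (world z) of stud1 between 0.03 and 0.085 m and height (world z) of stud2 between 0.03 and 0.085 m and height (world z) of stud3 between 0.03 and 0.085 m and ((y of each of tray_stud, tray_angle in the frame of divider_b above 0 m and y of tray_stud in the frame of divider_c below -0 m and y of tray_nut in the frame of divider_c above 0 m and y of tray_nut in the frame of divider_a above 0 m and y of tray_angle in the frame of divider_a below -0 m) or (y of each of tray_stud, tray_nut in the frame of divider_b above 0 m and y of tray_stud in the frame of divider_c below -0 m and y of tray_nut in the frame of divider_a below -0 m and y of tray_angle in the frame of divider_c above 0 m and y of tray_angle in the frame of divider_a above 0 m) or (y of tray_stud in the frame of divider_c above 0 m and y of tray_stud in the frame of divider_a above 0 m and y of each of tray_nut, tray_angle in the frame of divider_b above 0 m and y of tray_nut in the frame of divider_c below -0 m and y of tray_angle in the frame of divider_a below -0 m) or (y of tray_stud in the frame of divider_c above 0 m and y of tray_stud in the frame of divider_a above 0 m and y of tray_nut in the frame of divider_a below -0 m and y of each of tray_nut, tray_angle in the frame of divider_b above 0 m and y of tray_angle in the frame of divider_c below -0 m) or (y of tray_stud in the frame of divider_a below -0 m and y of each of tray_stud, tray_nut in the frame of divider_b above 0 m and y of tray_nut in the frame of divider_c below -0 m and y of tray_angle in the frame of divider_c above 0 m and y of tray_angle in the frame of divider_a above 0 m) or (y of tray_stud in the frame of divider_a below -0 m and y of each of tray_stud, tray_angle in the frame of divider_b above 0 m and y of tray_nut in the frame of divider_c above 0 m and y of tray_nut in the frame of divider_a above 0 m and y of tray_angle in the frame of divider_c below -0 m)) and height (world z) of tray_nut between 0.03 and 0.085 m and height (world z) of tray_angle between 0.03 and 0.085 m and angle between scoop's own z axis and vertical below 0.12 rad and height (world z) of scoop below 0.012 m and horizontal distance between scoop and mat below 0.06 m and linear speed of each of stud1, stud2, stud3, scoop below 0.03 m/s); the robot touches nothing.
It fails at once if a bystander is shoved more than 30 mm (distance of any of brush, sieve, jar, caliper, spatula, beaker from where it was at the start of the episode above 0.03 m).
It also fails if it takes over 72 s, if anything falls off the work surface, if the arm or the gripper's body presses on something with over 40 N, if the wrist force passes 120 N, or if a joint passes its speed limit or range.

### The arm

A 7-joint arm with a two-finger parallel gripper is mounted at the origin on the work surface. World frame = base frame: x ahead of the robot, y to its left, z up, the work surface at z = 0. Lengths are in m, angles in rad, forces in N, time in s.
With the tool pointing down it reaches from about 0.425 to 0.875 m from the base axis. Payload 4.7 kg.
Tool frame: the origin (TCP) lies at the very end of the fingers, on their centre line; the grasp point (between the pads) lies 19 mm behind it; z points along the fingers, y is the line along which they close (so a half turn about z gives the same grasp; the last joint's range is limited). The gripper opens to 87 mm and grips with 3 to 60 N. Pads are 19 mm wide; open, the fingers measure 117 mm over their backs; the gripper's body (75 mm by 190 mm) begins 51 mm behind the grasp point.
Start: joints at [1.267, 0.321, -0.07, 1.45, 0.023, 1.371, -0.057], TCP at [0.203, -0.617, 0.223] pointing down, gripper open.
Joint ranges: [-2.86, 2.86], [-0.3, 2.09], [-1.38, 1.24], [0.06, 2.45], [-1.56, 4.7], [0.09, 2.05], [-2.69, 2.69]. Speed limits (rad/s): [2.57, 2.57, 3.14, 3.14, 3.14, 3.14, 3.14].

### API

Orientations are given as a rotation vector (axis times angle).
In Python, from bench import get_state, get_image, get_calibration, close_job gives the robot as it stands.
- The arm moves only by the shell command python3 -m crank 'ROWS' [FORCE]. ROWS is JSON, a list of rows, each a list of 5 numbers: the opening, from 0 (shut) to 1 (fully open), then the shift along the world's x, y, z in units of 0.2 m (1.0 is 0.2 m), then the turn about the world's z in units of 2 pi rad (1.0 is 2 pi rad). A call has 1 to 5 rows; each row is the pose to reach, as a shift and turn from the pose commanded when the call began, turning the shorter way round; what a row does not reach only later rows make up. A row lasts 1/8 s, in which the tool goes at most 62.5 mm and 10.7 degrees, less where a joint would pass 70% of its speed; a pose out of reach is approached as far as the arm can. A call with a number of a shift or a turn outside -1 to 1 is refused whole. A call with a gripper value outside its range is refused whole. The fingers move at their own pace and stop on an object; FORCE is the grip in N (left out, the last holds). Time passes only in rows, so rows that repeat a pose let the fingers close. It gives the time, the measured TCP pose, the force, the opening and the grip force at its end, in the units of the state.
- get_state(): the state, without advancing time (a new reading comes with each control period).
- get_image(name): name is "scene" or "top"; returns the picture (384x512x3 uint8, red, green, blue); there is no depth.
- get_calibration(name): a dict with "fovy" (degrees; the focal length in pixels is half the picture's height over the tangent of half this angle, whatever the lens; pixels are square), "cx", "cy" (the principal point, pixels), "R" (3x3) and "t" (3): a world point X has camera coordinates R X + t. Camera axes: x right, y down, z forward; pixel columns grow to the right and rows downward; lengths in m; the calibration is good to about 2 mm. A picture is of the moment at which its call begins. get_calibration takes no time and is no camera call.
- close_job(): hands the job in; it is judged then, once.
The state is a dict: "time": time; "joint_positions": joint angles; "qd": joint speeds; "joint_torque": joint torques, N m; "position": TCP position; "tool_rot": TCP orientation; "ft_force": force on the tool from outside, world axes, zero at the start; "torque": the same for the moment, N m; "grip_width": opening from 0.0 (shut) to 1.0 (fully open); "grip_force": force on a finger pad.
Only numpy, scipy, OpenCV 4.12 (cv2) and the standard library are available. Lean on these libraries where they do the work, as an engineer would, in place of code of your own. Each camera call takes 0.05 s, during which the arm holds its last target. There are 200 camera calls.

## Working session

There is one attempt and no reset: what is moved stays moved. The work goes in short steps, Python scripts to look and compute and a shell command to move; the robot and the scene stay as the last step left them, time stands still between calls to the robot, and variables do not carry over. Pictures are saved under pics/ and viewed, at most 10 in all, crops included, and the job is handed in when it is done.

```bash
mkdir -p pics
cat > h.py <<'E'
import numpy as np, cv2
from bench import get_state,get_image,get_calibration
def snap(n,f,crop=None,s=1):
    im=get_image(n)[:,:,::-1].copy(); cv2.imwrite(f'pics/full_{f}.png',im)
    if crop: x0,y0,x1,y1=crop; im=im[y0:y1,x0:x1]
    cv2.imwrite(f'pics/{f}.png',cv2.resize(im,None,fx=s,fy=s,interpolation=cv2.INTER_CUBIC))
def K(n):
    c=get_calibration(n); f=192/np.tan(np.radians(c['fovy'])/2); return f,c['cx'],c['cy'],np.array(c['R']),np.array(c['t'])
def w(n,u,v,z):
    f,cx,cy,R,t=K(n); d=R.T@[(u-cx)/f,(v-cy)/f,1]; o=-R.T@t; return o+d*(z-o[2])/d[2]
def p(n,X):
    f,cx,cy,R,t=K(n); q=R@np.array(X)+t; return np.array([cx+f*q[0]/q[2],cy+f*q[1]/q[2]])
E
python3 -c "
from h import *
snap('top','top0',None,1.5);snap('scene','scene0',None,1.5);s=get_state();print(s['position'],s['tool_rot'],s['grip_width'],s['time'])
for n in('top','scene'):
  c=K(n);print(n,c[0],-c[3].T@c[4],c[3][2])"
```

```text
[ 0.20289414 -0.61698219  0.22153484] [-3.10026213e+00 -4.96889148e-01  5.66560667e-04] 1.0027472435348694 0.1
top 380.73949631259876 [0.3394436  0.05677534 1.15722346] [ 0.21113322  0.02441085 -0.97715243]
scene 442.6807184562215 [1.26506854 0.1189513  1.35840635] [-0.50043721 -0.05338303 -0.86412549]
```

View pics/top0.png

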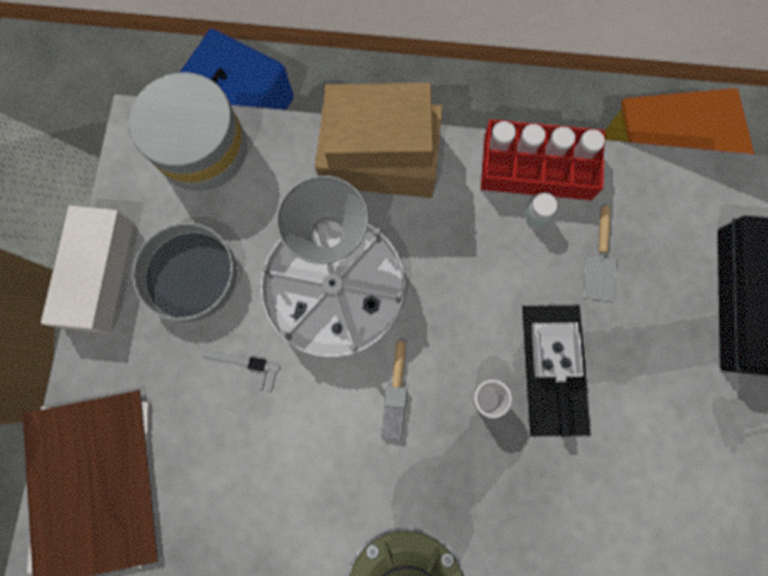

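View pics/scene0.png

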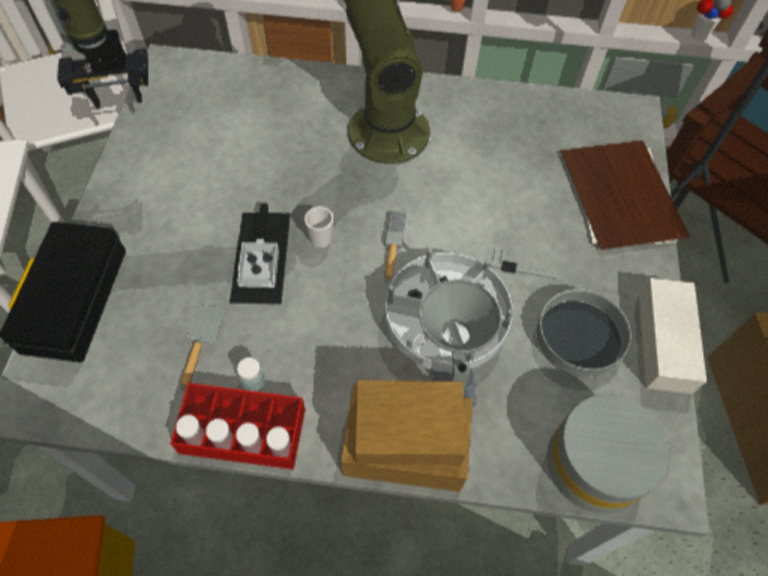

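```bash
python3 -c "
import cv2
im=cv2.imread('pics/full_top0.png')
a=cv2.resize(im[110:245,168:278],None,fx=5,fy=5,interpolation=3)[:600]
cv2.imwrite('pics/c1.png',a[:, :])
b=cv2.resize(im[195:300,340:400],None,fx=5.7,fy=5.7,interpolation=3)
cv2.imwrite('pics/c2.png',b)"
python3 - <<'E'
from h import *
c=w('top',333/1.5,284/1.5,.081);print('hub',c)
print('mouth',w('top',323/1.5,220/1.5,.204))
E
```

```text
hub [0.55047108 0.19579109 0.081     ]
mouth [0.63798537 0.21146736 0.204     ]
```

View pics/c1.png

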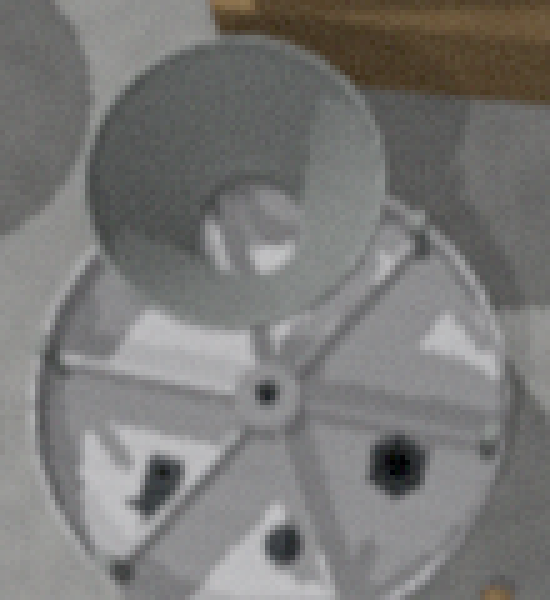

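View pics/c2.png

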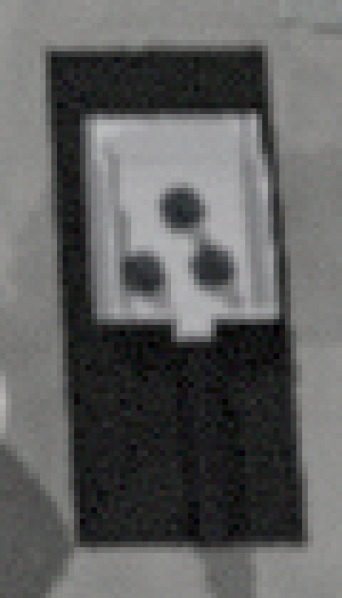

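Run:
```python
from h import *
g=lambda a,b,z:w('top',168+(a-.5*4)/5,110+(b-2)/5,z)
h=g(267,393,.081);print('hub',h)
m=g(238,181,.204);print('mouth',m,np.linalg.norm((m-h)[:2]),np.degrees(np.arctan2(*(m-h)[1::-1])))
for q in[(420,243),(488,449),(122,570),(62,362)]:
  X=g(*q,.103);d=(X-h)[:2];print('post',X,np.linalg.norm(d),np.degrees(np.arctan2(d[1],d[0])))
for n,q,z in[('stud',(284,545),.055),('nut',(398,463),.05),('ang',(160,483),.05)]:
  X=g(*q,z);d=(X-h)[:2];print(n,X,np.linalg.norm(d),np.degrees(np.arctan2(d[1],d[0])))
k=lambda a,b,z:w('top',340+(a-2.3)/5.7,195+(b-2.3)/5.7,z)
mc=[k(*q,.003) for q in[(48,50),(265,47),(305,543),(75,545)]]
f=(mc[0]+mc[1])/2;b=(mc[2]+mc[3])/2;d=(f-b)[:2];print('mat',mc,np.linalg.norm(d),np.degrees(np.arctan2(d[1],d[0])),(b+(f-b)*165/260))
for q in [(85,115),(258,115),(97,320),(277,320)]:print('bowl',k(*q,.035 if q[1]>200 else .012))
for q in[(195,332)]:print('h',k(*q,.043))
for q in[(182,210),(143,273),(211,267)]:print('st',k(*q,.02))
# objects
for n,q,z in[('brush',(400,345),.02),('brush tip',(392,440),.01),('beaker',(493,398),.085),('jar',(544,205),.075),('spat',(600,265),0.01)]:print(n,w('top',q[0]/1.5,q[1]/1.5,z))
```

```text
hub [0.55349784 0.19908179 0.081     ]
mouth [0.6403113  0.21211943 0.204     ] 0.08778700369399199 8.540849533655168
post [0.64569909 0.11948813 0.103     ] 0.12180402993801422 -40.80273259180002
post [0.52980171 0.06848039 0.103     ] 0.1327336851501296 -100.28378725831206
post [0.44128558 0.26375785 0.103     ] 0.1295167299775699 150.04203274770634
post [0.5551583  0.31436114 0.103     ] 0.11529130924923595 89.17477832491628
stud [0.46996346 0.18141656 0.055     ] 0.08538180757410936 -168.05943785665968
nut [0.52563286 0.12103613 0.05      ] 0.08287087059735271 -109.64830936319305
ang [0.4995222  0.25911727 0.05      ] 0.080731828081058 131.9575117020189
mat [array([ 0.56138842, -0.18456313,  0.003     ]), array([ 0.57489992, -0.30066731,  0.003     ]), array([ 0.31844877, -0.3295793 ,  0.003     ]), array([ 0.30538885, -0.21226397,  0.003     ])] 0.25778418870109815 6.304169958739386 [ 0.47452336 -0.25295795  0.003     ]
bowl [ 0.52669589 -0.2041019   0.012     ]
bowl [ 0.53603359 -0.2953929   0.012     ]
bowl [ 0.4182999  -0.21025759  0.035     ]
bowl [ 0.42765544 -0.30148772  0.035     ]
h [ 0.41680027 -0.25791288  0.043     ]
st [ 0.48058395 -0.25516271  0.02      ]
st [ 0.4458696  -0.23637765  0.02      ]
st [ 0.45255878 -0.2713452   0.02      ]
brush [0.45304107 0.05578412 0.02      ]
brush tip [0.26968109 0.05296674 0.01      ]
beaker [ 0.36723387 -0.12375769  0.085     ]
jar [ 0.75407521 -0.20213784  0.075     ]
spat [ 0.66016133 -0.33861272  0.01      ]
```

```bash
cat > ov.py <<'E'
from h import *
def ov(c,m,th,f,imf=None):
    outs=[]
    for n,(x0,y0,x1,y1) in(('top',(168,110,278,245)),('scene',(245,155,355,290))):
        im=cv2.imread(f'pics/full_{n}{f}.png'); S=3.6
        a=cv2.resize(im[y0:y1,x0:x1],None,fx=S,fy=S,interpolation=3)
        q=lambda X:tuple(int(v) for v in np.round((p(n,X)-[x0,y0]+.5)*S-.5))
        T=np.linspace(0,2*np.pi,90)
        for t in T:
            for (cc,r,z,col) in((c,.14,.073,(0,0,255)),(c,.02,.081,(0,0,255)),(m,.0805,.204,(0,255,0)),(m,.03,.106,(0,255,255))):
                cv2.circle(a,q([cc[0]+r*np.cos(t),cc[1]+r*np.sin(t),z]),0,col,-1)
        for k in range(6):
            t=np.radians(th+60*k); X=[c[0]+.131*np.cos(t),c[1]+.131*np.sin(t)]
            cv2.line(a,q(X+[.073]),q(X+[.103]),(255,0,255),1)
        outs.append(a)
    cv2.imwrite(f'pics/ov{imf or f}.png',np.hstack(outs))
E
python3 -c "
from ov import *
ov((.549,.197),(.639,.212),24.5,'0')"
```

```text
(no output)
```

View pics/ov0.png

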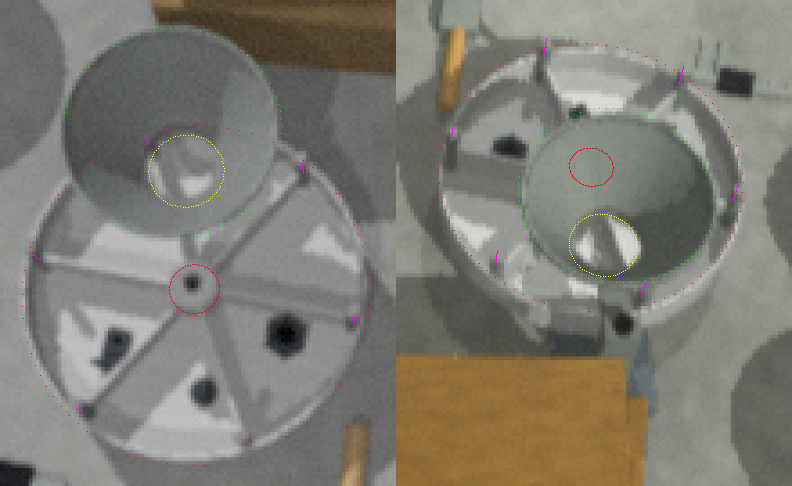

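```bash
python3 -m crank '[[0.5,1,0.85,0,-0.033],[0.5,1,0.85,0,-0.033],[0.5,1,0.85,0,-0.033],[0.5,1,0.85,0,-0.033],[0.5,1,0.85,0,-0.033]]' 10
python3 -m crank '[[0.5,0.385,0.985,0,0],[0.5,0.385,0.985,0,0],[0.5,0.385,0.985,0,0],[0.5,0.385,0.985,0,0]]'
python3 -m crank '[[0.5,0,1,0,0],[0.5,0,1,0,0],[0.5,0,1,0,0],[0.5,0,1,0,0]]'
python3 -m crank '[[0.5,-0.25,0.96,0,0],[0.5,-0.25,0.96,0,0],[0.5,-0.25,0.96,0,0],[0.5,-0.25,0.96,0,0],[0.5,-0.25,0.96,0,0]]'
```

```text
time: 0.72
position: [0.4078, -0.4424, 0.2223]
tool_rot: [-3.134, -0.187, -0.003]
ft_force: [-0.7, -0.1, 0.0]
grip_width: 0.546
grip_force: 0.0
time: 1.23
position: [0.4812, -0.2465, 0.2225]
tool_rot: [-3.136, -0.181, -0.0]
ft_force: [-0.7, -0.5, 0.4]
grip_width: 0.497
grip_force: 0.0
time: 1.72
position: [0.4798, -0.0463, 0.2227]
tool_rot: [-3.136, -0.184, -0.0]
ft_force: [0.3, -0.6, -0.5]
grip_width: 0.498
grip_force: 0.0
time: 2.35
position: [0.4305, 0.1404, 0.2225]
tool_rot: [3.136, 0.173, 0.0]
ft_force: [-0.1, -1.2, 0.0]
grip_width: 0.498
grip_force: 0.0
```

```bash
python3 -m crank '[[0.5,0,0.01,-0.4,0],[0.5,0,0.01,-0.705,0],[0.5,0,0.01,-0.705,0],[0.5,0,0.01,-0.705,0]]'
python3 -m crank '[[0,0,0,0,0],[0,0,0,0,0],[0,0,0,0,0],[0,0,0,0,0],[0,0,0,0,0]]' 12
```

```text
time: 2.85
position: [0.4305, 0.1422, 0.0816]
tool_rot: [-3.137, -0.17, 0.003]
ft_force: [0.1, -1.1, 0.3]
grip_width: 0.498
grip_force: 0.0
time: 3.48
position: [0.4305, 0.1437, 0.0821]
tool_rot: [3.137, 0.174, 0.002]
ft_force: [0.2, 0.4, 3.8]
grip_width: 0.13
grip_force: 12.0
```

```bash
python3 -c "
import numpy as np
for a,b,o in((204.5,-10,204.5),(204.5,-50,164.5),(244.5,-10,244.5),(244.5,-50,204.5)):
  for k in range(5 if b==-10 else 4):
    t=np.radians(a+b-10*k); o_=np.radians(o if b==-10 else o-10)
    print(round(np.degrees(t),1),np.round(.131*np.array([np.cos(t)-np.cos(o_),np.sin(t)-np.sin(o_)])/.2,2))"
```

```text
194.5 [-0.04  0.11]
184.5 [-0.06  0.22]
174.5 [-0.06  0.33]
164.5 [-0.04  0.45]
154.5 [0.   0.55]
154.5 [0. 0.]
144.5 [0.06 0.1 ]
134.5 [0.13 0.19]
124.5 [0.22 0.26]
234.5 [-0.1   0.06]
224.5 [-0.19  0.13]
214.5 [-0.26  0.22]
204.5 [-0.31  0.32]
194.5 [-0.35  0.43]
194.5 [0. 0.]
184.5 [-0.02  0.11]
174.5 [-0.02  0.23]
164.5 [0.   0.34]
```

```bash
python3 -m crank '[[0,-0.04,0.11,0,0],[0,-0.06,0.22,0,0],[0,-0.06,0.33,0,0],[0,-0.04,0.45,0,0],[0,0,0.55,0,0]]'
python3 -m crank '[[0,0.06,0.10,0,0],[0,0.13,0.19,0,0],[0,0.22,0.26,0,0],[0,0.22,0.26,0,0],[0,0.22,0.26,0,0]]'
python3 -m crank '[[0.5,0,0,0,0],[0.5,0,0,0,0],[0.5,0,0,0.2,0],[0.5,0,0,0.2,0]]'
python3 -c "
from h import *
snap('top','topA');snap('scene','sceneA')
a=cv2.imread('pics/full_topA.png')[110:245,160:290];b=cv2.imread('pics/full_sceneA.png')[130:290,230:370]
a,b=[cv2.resize(i,(int(i.shape[1]*480/i.shape[0]),480),interpolation=3) for i in(a,b)]
cv2.imwrite('pics/A.png',np.hstack([a[:,:400],b[:,:400]]))"
```

```text
time: 4.1
position: [0.4295, 0.2532, 0.0815]
tool_rot: [3.134, 0.173, -0.003]
ft_force: [-2.4, -2.5, 3.9]
grip_width: 0.131
grip_force: 12.1
time: 4.72
position: [0.4736, 0.3056, 0.0813]
tool_rot: [-3.136, -0.174, 0.001]
ft_force: [2.1, 1.3, -3.1]
grip_width: 0.137
grip_force: 12.0
time: 5.22
position: [0.4756, 0.3066, 0.1246]
tool_rot: [-3.135, -0.173, -0.008]
ft_force: [0.0, 0.1, 0.9]
grip_width: 0.463
grip_force: 0.0
```

View pics/A.png

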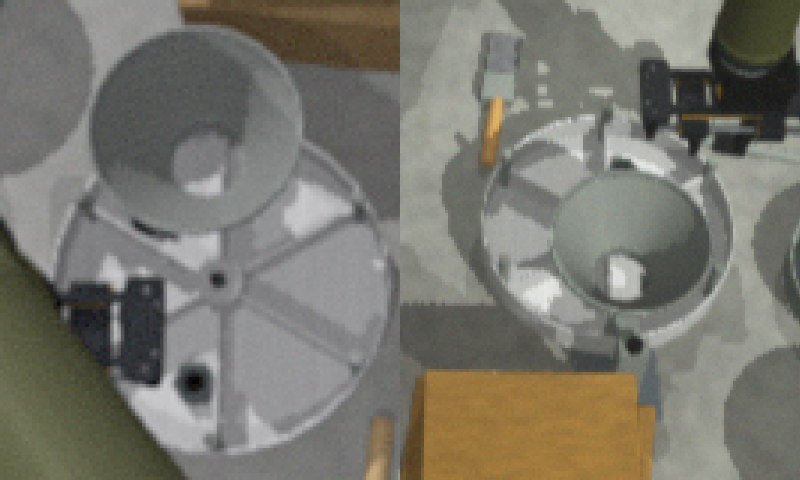

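Run:
```python
from h import *
for q in[(355,210),(355,365),(218,440),(88,212)]:
  X=w('top',160+q[0]/3.556,110+q[1]/3.556,.078);d=X[:2]-[.549,.197];print(X.round(4),np.hypot(*d),np.degrees(np.arctan2(d[1],d[0])))
```

```text
[0.6225 0.0934 0.078 ] 0.1270186125048176 -54.62583176343866
[0.4945 0.0802 0.078 ] 0.12890420020863586 -115.00131147357224
[0.4237 0.1822 0.078 ] 0.12614767641502883 -173.28358578150053
[0.5985 0.3121 0.078 ] 0.12531265839670255 66.71810658825287
```

```bash
python3 -m crank '[[0.5,-0.1,-0.3,0.1,0],[0.5,-0.1,-0.6,0.1,0],[0.5,-0.1,-0.6,0.1,0]]'
python3 -m crank '[[0.5,0.2,-0.3,0,0],[0.5,0.2,-0.54,0,0],[0.5,0.2,-0.54,0,0],[0.5,0.2,-0.54,0,0]]'
python3 -m crank '[[0.5,0,0,-0.3,0],[0.5,0,0,-0.3,0],[0.5,0,0,-0.3,0]]'
python3 -m crank '[[0,0,0,0,0],[0,0,0,0,0],[0,0,0,0,0],[0,0,0,0,0],[0,0,0,0,0]]' 12
```

```text
time: 5.7
position: [0.4541, 0.1789, 0.1403]
tool_rot: [3.133, 0.158, -0.003]
ft_force: [-0.4, -0.1, -0.6]
grip_width: 0.503
grip_force: 0.0
time: 6.2
position: [0.4935, 0.0786, 0.141]
tool_rot: [-3.136, -0.174, 0.002]
ft_force: [1.1, 0.0, 0.7]
grip_width: 0.5
grip_force: 0.0
time: 6.58
position: [0.4946, 0.0793, 0.0828]
tool_rot: [-3.136, -0.177, -0.002]
ft_force: [-0.3, -0.5, 0.5]
grip_width: 0.5
grip_force: 0.0
time: 7.2
position: [0.4947, 0.0792, 0.0821]
tool_rot: [-3.135, -0.175, -0.003]
ft_force: [2.2, 4.5, 1.2]
grip_width: 0.129
grip_force: 12.0
```

```bash
python3 -m crank '[[0,-0.1,0.06,0,0],[0,-0.19,0.13,0,0],[0,-0.26,0.22,0,0],[0,-0.31,0.32,0,0],[0,-0.35,0.43,0,0]]'
python3 -m crank '[[0,-0.02,0.11,0,0],[0,-0.02,0.23,0,0],[0,0,0.34,0,0],[0,0.02,0.40,0,0],[0,0.02,0.40,0,0]]'
python3 -m crank '[[0.7,0,0,0,0],[0.7,0,0,0,0],[0.7,0,0,0.3,0],[0.7,0,0,0.6,0],[0.7,0,0,0.6,0]]'
python3 -m crank '[[0.7,0.2,-0.3,0,0],[0.7,0.2,-0.6,0,0],[0.7,0.2,-0.95,0,0],[0.7,0.2,-0.95,0,0]]'
python3 -c "
from h import *
snap('top','topB');snap('scene','sceneB')
a=cv2.imread('pics/full_topB.png')[110:245,160:290];b=cv2.imread('pics/full_sceneB.png')[130:290,230:370]
a,b=[cv2.resize(i,(int(i.shape[1]*480/i.shape[0]),480),interpolation=3) for i in(a,b)]
cv2.imwrite('pics/B.png',np.hstack([a[:,:400],b[:,:400]]))"
```

```text
time: 7.82
position: [0.4212, 0.162, 0.0814]
tool_rot: [3.132, 0.172, -0.008]
ft_force: [-2.2, -3.2, 3.6]
grip_width: 0.137
grip_force: 12.0
time: 8.45
position: [0.4262, 0.2452, 0.081]
tool_rot: [-3.135, -0.177, 0.005]
ft_force: [-3.9, 2.8, -1.1]
grip_width: 0.132
grip_force: 12.0
time: 9.07
position: [0.4317, 0.2443, 0.2068]
tool_rot: [-3.136, -0.171, -0.017]
ft_force: [-0.0, 0.3, -0.1]
grip_width: 0.621
grip_force: 0.0
time: 9.57
position: [0.4678, 0.0473, 0.2008]
tool_rot: [3.135, 0.159, -0.002]
ft_force: [-1.0, -0.1, -0.3]
grip_width: 0.702
grip_force: 0.0
```

View pics/B.png

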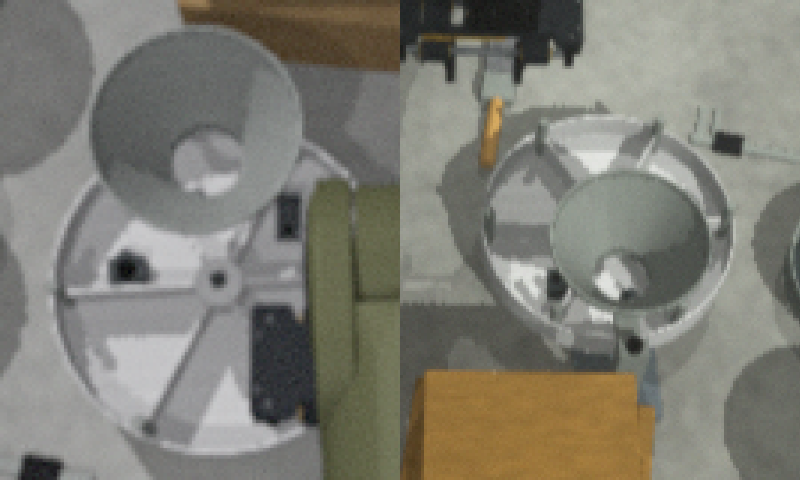

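Run:
```python
from h import *
for q in[(148,428),(60,290)]:
  X=w('top',160+q[0]/3.556,110+q[1]/3.556,.078);d=X[:2]-[.549,.197];print(X.round(4),np.hypot(*d),np.degrees(np.arctan2(d[1],d[0])))
```

```text
[0.4275 0.2389 0.078 ] 0.12852866910811178 160.9878761710804
[0.5313 0.3253 0.078 ] 0.12951602939116838 97.8613049134654
```

```bash
python3 -m crank '[[0.6,0,-0.3,0,0],[0.6,0,-0.6,0,0],[0.6,0,-1,0,0],[0.6,0,-1,0,0]]'
python3 -m crank '[[0.6,-0.55,-0.565,0,0],[0.6,-0.55,-0.565,0,0],[0.6,-0.55,-0.565,0,0],[0.6,-0.55,-0.565,0,0]]'
python3 -c "
from h import *
s=get_state();print(s['position'],s['tool_rot'])"
```

```text
time: 10.18
position: [0.4679, -0.1491, 0.2012]
tool_rot: [3.137, 0.168, -0.001]
ft_force: [0.4, 0.1, -0.9]
grip_width: 0.6
grip_force: 0.0
time: 10.68
position: [0.3576, -0.2596, 0.2014]
tool_rot: [3.137, 0.171, -0.0]
ft_force: [0.7, 0.7, -1.1]
grip_width: 0.604
grip_force: 0.0
[ 0.35755713 -0.25958909  0.20141644] [ 3.13692769e+00  1.70540976e-01 -4.04006893e-04]
```

```bash
python3 -m crank '[[0.6,0,-0.03,-0.3,0],[0.6,0,-0.03,-0.6,0],[0.6,0,-0.03,-0.8,0],[0.6,0,-0.03,-0.915,0],[0.6,0,-0.03,-0.915,0]]'
python3 -m crank '[[0,0,0,0,0],[0,0,0,0,0],[0,0,0,0,0],[0,0,0,0,0],[0,0,0,0,0]]' 20
python3 -m crank '[[0,0,0,0,0],[0,0,0,0,0]]' 60
```

```text
time: 11.3
position: [0.3586, -0.2621, 0.017]
tool_rot: [-3.133, -0.18, 0.003]
ft_force: [0.7, 0.6, 0.2]
grip_width: 0.597
grip_force: 0.0
time: 11.92
position: [0.3583, -0.2658, 0.019]
tool_rot: [3.136, 0.173, 0.001]
ft_force: [-0.4, 0.3, 2.6]
grip_width: 0.204
grip_force: 20.0
time: 12.18
position: [0.3583, -0.2659, 0.019]
tool_rot: [3.136, 0.173, 0.001]
ft_force: [-1.2, 0.1, 5.9]
grip_width: 0.199
grip_force: 60.0
```

```bash
python3 -m crank '[[0,0,0,0.05,0],[0,0,0,0.1,0],[0,0,0,0.15,0],[0,0,0,0.2,0],[0,0,0,0.2,0]]'
python3 -m crank '[[0,0,0,0.1,0],[0,0,0,0.2,0],[0,0,0,0.3,0],[0,0,0,0.3,0]]'
python3 -c "
from h import *
s=get_state();print(s['ft_force'],s['torque'])
snap('top','topC');snap('scene','sceneC')
a=cv2.imread('pics/full_topC.png')[170:320,310:430];b=cv2.imread('pics/full_sceneC.png')[100:230,120:240]
a,b=[cv2.resize(i,(int(i.shape[1]*480/i.shape[0]),480),interpolation=3) for i in(a,b)]
cv2.imwrite('pics/C.png',np.hstack([a[:,:400],b[:,:400]]))"
```

```text
time: 12.8
position: [0.3588, -0.266, 0.0596]
tool_rot: [3.135, 0.173, 0.002]
ft_force: [0.3, -0.8, -3.3]
grip_width: 0.202
grip_force: 60.0
time: 13.3
position: [0.359, -0.2662, 0.1196]
tool_rot: [3.135, 0.173, 0.003]
ft_force: [-0.1, -0.5, -3.7]
grip_width: 0.2
grip_force: 60.0
[-0.13925184 -0.48530937 -3.71880885] [-0.01277143  0.34024404 -0.01584435]
```

View pics/C.png

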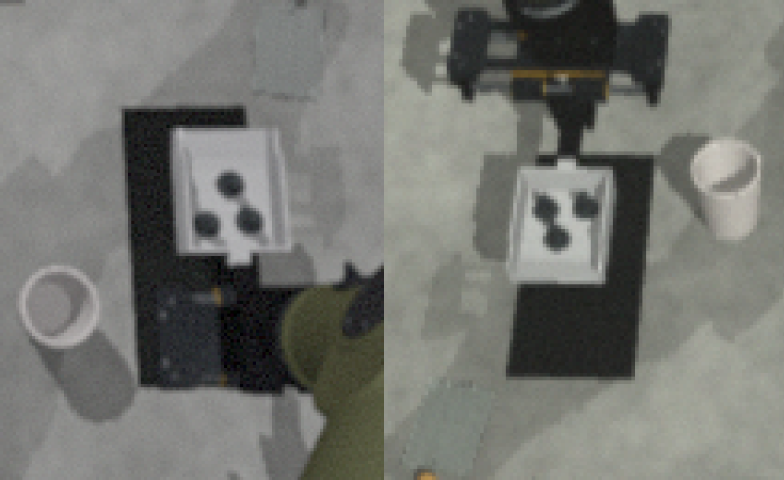

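Run:
```python
from h import *
def tri(a,b):
    A=[];B=[]
    for n,(u,v) in(('top',a),('scene',b)):
        o=w(n,u,v,1.0);d=w(n,u,v,0)-o;d/=np.linalg.norm(d);P=np.eye(3)-np.outer(d,d);A.append(P);B.append(P@o)
    return np.linalg.solve(sum(A),sum(B))
T=lambda q:(q[0]/3.2+310,q[1]/3.2+170)
S=lambda q:((q[0]-384)/3.69+120,q[1]/3.69+100)
print('lip',tri(T((227,128)),S((557,282))))
print('backtop',tri(T((237,247)),S((568,167))))
print(p('top',[.359+.173*.994,-.266+.173*.11,.1116])*1,T((227,128)),p('scene',[.359+.173*.994,-.266+.173*.11,.1116]),S((557,282)))
```

```text
lip [ 0.5315724  -0.24993837  0.10828715]
backtop [ 0.42762772 -0.25587356  0.13881421]
[378.56508289 209.83340438] (380.9375, 210.0) [166.35288156 175.48987974] (166.88346883468836, 176.4227642276423)
```

```bash
python3 -m crank '[[0,0.08,0.03,0.13,0],[0,0.18,0.08,0.26,0],[0,0.28,0.14,0.39,0],[0,0.38,0.22,0.52,0],[0,0.46,0.3,0.62,0]]'
python3 -m crank '[[0,0.06,0.12,0.03,0],[0,0.08,0.24,0.03,0],[0,0.08,0.36,0.03,0],[0,0.08,0.48,0.03,0],[0,0.08,0.6,0.03,0]]'
python3 -m crank '[[0,0,0.12,0,0],[0,0,0.24,0,0],[0,0,0.36,0,0],[0,0,0.48,0,0],[0,0,0.6,0,0]]'
python3 -m crank '[[0,-0.01,0.12,0,0],[0,-0.03,0.24,0,0],[0,-0.05,0.36,0,0],[0,-0.07,0.48,0,0],[0,-0.09,0.6,0,0]]'
python3 -m crank '[[0,-0.01,0.09,0,0],[0,-0.02,0.16,0,0],[0,-0.02,0.18,0,0],[0,-0.02,0.18,0,0]]'
```

```text
time: 14.02
position: [0.4505, -0.2047, 0.2421]
tool_rot: [-3.136, -0.174, 0.002]
ft_force: [0.9, -0.1, -3.1]
grip_width: 0.204
grip_force: 60.0
time: 14.65
position: [0.4653, -0.0845, 0.2469]
tool_rot: [-3.136, -0.173, 0.004]
ft_force: [-0.2, -0.3, -2.9]
grip_width: 0.203
grip_force: 60.0
time: 15.28
position: [0.4652, 0.0353, 0.247]
tool_rot: [-3.136, -0.173, 0.004]
ft_force: [0.4, -0.0, -3.0]
grip_width: 0.199
grip_force: 60.0
time: 15.9
position: [0.4471, 0.1552, 0.2471]
tool_rot: [-3.136, -0.173, 0.004]
ft_force: [0.6, -0.4, -2.9]
grip_width: 0.2
grip_force: 60.0
time: 16.4
position: [0.4441, 0.1901, 0.2482]
tool_rot: [3.137, 0.173, -0.001]
ft_force: [-0.3, 0.4, -2.8]
grip_width: 0.205
grip_force: 60.0
```

```bash
python3 -m crank '[[0,0,0,-0.05,0],[0,0,0,-0.1,0],[0,0,0,-0.11,0],[0,0,0,-0.11,0]]'
python3 -m crank '[[0,0,0,-0.015,0],[0,0,0,-0.015,0],[0,0,0,-0.015,0]]'
python3 -c "
from h import *
print(get_state()['torque'])"
```

```text
time: 16.9
position: [0.444, 0.1903, 0.2263]
tool_rot: [3.137, 0.173, -0.001]
ft_force: [-0.9, 0.2, -3.7]
grip_width: 0.201
grip_force: 60.0
time: 17.27
position: [0.4442, 0.1905, 0.2237]
tool_rot: [3.137, 0.173, 0.0]
ft_force: [0.4, -0.7, -2.5]
grip_width: 0.199
grip_force: 60.0
[-0.00248511  0.3547226   0.02333779]
```

```bash
python3 -m crank '[[0,0,0,-0.01,0],[0,0,0,-0.01,0],[0,0,0,-0.01,0]]' 30
python3 -c "
from h import *
s=get_state();print(s['ft_force'],s['torque'])"
python3 -m crank '[[0,0,0,0,0],[0,0,0,0,0]]' 12
python3 -c "
from h import *
s=get_state();print(s['ft_force'],s['torque'])"
```

```text
time: 17.65
position: [0.4443, 0.1906, 0.2219]
tool_rot: [3.137, 0.173, 0.001]
ft_force: [-1.0, -0.2, -0.5]
grip_width: 0.204
grip_force: 30.0
[-0.96126204 -0.19632565 -0.48285977] [ 0.02837348  0.18757891 -0.0058597 ]
time: 17.9
position: [0.4442, 0.1907, 0.2217]
tool_rot: [-3.137, -0.174, -0.001]
ft_force: [-1.1, -0.1, -0.7]
grip_width: 0.21
grip_force: 12.0
[-1.14355404 -0.06491699 -0.65786997] [ 0.01413979  0.09340248 -0.05460753]
```

```bash
python3 -m crank '[[0,0.02,0,0.05,0],[0,0.04,0,0.11,0],[0,0.07,0.01,0.16,0],[0,0.1,0.01,0.21,0],[0,0.1,0.01,0.21,0]]' 10
python3 -c "
from h import *
s=get_state();print(s['ft_force'],s['torque'])
snap('top','topD');snap('scene','sceneD')
a=cv2.imread('pics/full_topD.png')[90:245,160:300];b=cv2.imread('pics/full_sceneD.png')[110:280,230:370]
a,b=[cv2.resize(i,(int(i.shape[1]*480/i.shape[0]),480),interpolation=3) for i in(a,b)]
cv2.imwrite('pics/D.png',np.hstack([a[:,:400],b[:,:400]]))"
```

```text
time: 18.52
position: [0.4654, 0.1928, 0.2646]
tool_rot: [-3.136, -0.173, -0.003]
ft_force: [1.1, 0.4, -0.8]
grip_width: 0.205
grip_force: 10.0
[ 1.12738311  0.38359158 -0.82515834] [ 0.04626254 -0.32220919  0.03528502]
```

View pics/D.png

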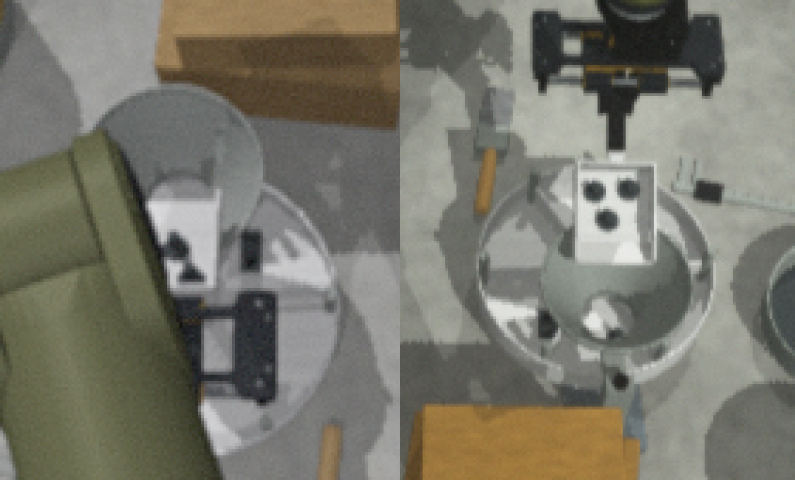

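```bash
cat > tilt.py <<'E'
from h import *
def pt(piv,x,z,al,y=0,yaw=.11):
    a=x+118;b=z-35;al=np.radians(al)
    h=(a*np.cos(al)+b*np.sin(al))/1e3;v=(-a*np.sin(al)+b*np.cos(al))/1e3
    return np.array(piv)+[h*np.cos(yaw)-y*np.sin(yaw)/1e3,h*np.sin(yaw)+y*np.cos(yaw)/1e3,v]
E
python3 - <<'E'
from tilt import *
s=get_state();pv=np.array(s['position'])+[0,0,.019]
print(s['torque'],s['ft_force'])
for al in range(0,40,5):
  print(al,p('scene',pt(pv,55,10,al)).round(1),p('scene',pt(pv,-50,35,al)).round(1),p('scene',pt(pv,40,12,al,-42)).round(1), pt(pv,10,0,al).round(3))
E
```

```text
[ 0.04008327 -0.48012655  0.05721824] [ 0.91948644  1.23973335 -1.08848496]
0 [308.  198.5] [307.5 162.9] [293.2 193.2] [0.592 0.207 0.248]
5 [307.3 200.2] [307.2 163.9] [292.7 194.8] [0.588 0.206 0.237]
10 [306.6 201.4] [307.  164.8] [292.2 195.9] [0.584 0.206 0.226]
15 [306.  202.1] [306.7 165.5] [291.8 196.6] [0.579 0.205 0.216]
20 [305.3 202.3] [306.5 166.1] [291.4 196.9] [0.572 0.204 0.206]
25 [304.7 202.1] [306.2 166.5] [290.9 196.8] [0.565 0.204 0.197]
30 [304.1 201.5] [306.  166.7] [290.6 196.3] [0.557 0.203 0.188]
35 [303.6 200.5] [305.7 166.7] [290.2 195.3] [0.549 0.202 0.181]
```

```bash
python3 -m crank '[[0,0.03,0,0.05,0],[0,0.07,0.01,0.09,0],[0,0.11,0.01,0.13,0],[0,0.16,0.02,0.16,0],[0,0.16,0.02,0.16,0]]' 10
python3 -m crank '[[0,0.03,0,0.02,0],[0,0.06,0.01,0.04,0],[0,0.10,0.01,0.06,0],[0,0.13,0.015,0.075,0],[0,0.155,0.015,0.08,0]]' 10
python3 -m crank '[[0,0,0,0,0],[0,0,0,0,0],[0,0,0,0,0],[0,0,0,0,0]]' 10
python3 - <<'E'
from tilt import *
s=get_state();pv=np.array(s['position'])+[0,0,.019]
print(s['torque'])
for al in range(30,70,5):
  print(al,p('scene',pt(pv,55,10,al)).round(1),p('scene',pt(pv,-50,35,al)).round(1),p('scene',pt(pv,40,12,al,-42)).round(1), pt(pv,10,0,al).round(3))
snap('top','topE');snap('scene','sceneE')
a=cv2.imread('pics/full_topE.png')[90:245,160:300];b=cv2.imread('pics/full_sceneE.png')[130:250,250:350]
a,b=[cv2.resize(i,(int(i.shape[1]*480/i.shape[0]),480),interpolation=3) for i in(a,b)]
cv2.imwrite('pics/E.png',np.hstack([a[:,:400],b[:,:400]]))
E
```

```text
time: 19.25
position: [0.4975, 0.1967, 0.2959]
tool_rot: [-3.136, -0.173, -0.002]
ft_force: [2.1, 0.8, -1.2]
grip_width: 0.2
grip_force: 10.0
time: 19.88
position: [0.5276, 0.1996, 0.3117]
tool_rot: [-3.137, -0.173, 0.0]
ft_force: [0.5, -0.9, -2.2]
grip_width: 0.204
grip_force: 10.0
time: 20.38
position: [0.5269, 0.1995, 0.3116]
tool_rot: [3.136, 0.173, 0.0]
ft_force: [0.0, -0.8, -1.4]
grip_width: 0.206
grip_force: 10.0
[-0.02247256  0.09834477 -0.03851886]
30 [306.9 212.6] [308.9 175.9] [292.5 207.1] [0.62  0.21  0.236]
35 [306.3 211.4] [308.6 175.9] [292.1 206. ] [0.611 0.209 0.229]
40 [305.7 209.7] [308.4 175.7] [291.7 204.6] [0.602 0.208 0.222]
45 [305.1 207.7] [308.1 175.3] [291.4 202.8] [0.592 0.207 0.215]
50 [304.6 205.4] [307.9 174.8] [291.  200.6] [0.582 0.206 0.21 ]
55 [304.2 202.7] [307.7 174.1] [290.7 198.2] [0.571 0.204 0.206]
60 [303.8 199.7] [307.4 173.2] [290.5 195.5] [0.56  0.203 0.202]
65 [303.4 196.4] [307.3 172.2] [290.3 192.5] [0.549 0.202 0.2  ]
```

View pics/E.png

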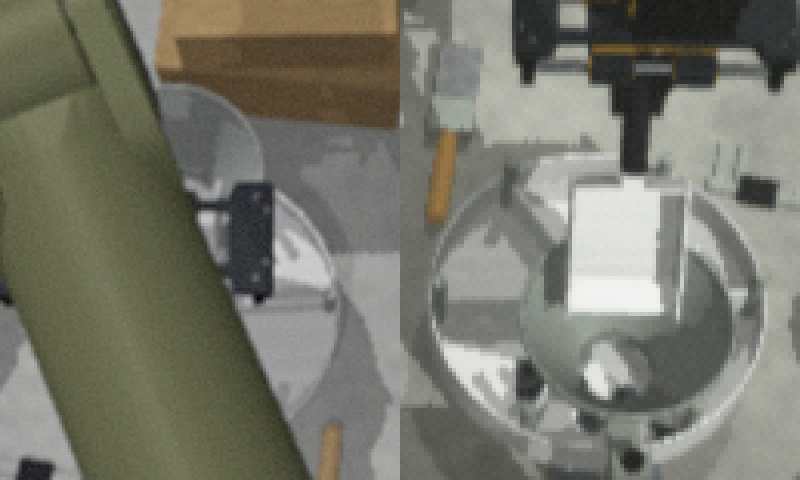

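```bash
python3 -m crank '[[0,0,0,0,0],[0,0,0,0,0],[0,0,0,0.08,0],[0,0,0,0.18,0],[0,0,0,0.26,0]]' 60
python3 -m crank '[[0,-0.1,-0.1,0,0],[0,-0.2,-0.25,0,0],[0,-0.28,-0.4,0,0],[0,-0.28,-0.6,0,0],[0,-0.28,-0.8,0,0]]'
python3 -m crank '[[0,0,-0.2,0,0],[0,0,-0.4,0,0],[0,0,-0.6,0,0],[0,0,-0.8,0,0],[0,0,-1,0,0]]'
python3 -m crank '[[0,-0.05,-0.2,-0.1,0],[0,-0.1,-0.36,-0.25,0],[0,-0.155,-0.46,-0.4,0],[0,-0.155,-0.48,-0.5,0],[0,-0.155,-0.48,-0.5,0]]'
python3 - <<'E'
from h import *
snap('top','topF');snap('scene','sceneF')
s=get_state();print(s['position'],s['ft_force'],s['torque'])
# funnel/tray region change vs before pouring (scene)
A=cv2.imread('pics/full_sceneB.png');B=cv2.imread('pics/full_sceneF.png')
d=cv2.GaussianBlur(A,(3,3),0).astype(int)-cv2.GaussianBlur(B,(3,3),0)
m=(d.max(2)>45).astype(np.uint8);m[:,:250]=0;m[:,350:]=0;m[:150]=0;m[270:]=0
n,l,st,c=cv2.connectedComponentsWithStats(m)
for i in range(1,n):
  if st[i,4]>3:print('darker',c[i].round(1),st[i,4],w('scene',*c[i],.045).round(3))
E
```

```text
time: 21.1
position: [0.5274, 0.1998, 0.3655]
tool_rot: [-3.136, -0.173, -0.003]
ft_force: [-0.6, 0.2, -2.6]
grip_width: 0.2
grip_force: 60.0
time: 21.72
position: [0.4709, 0.0387, 0.3648]
tool_rot: [3.135, 0.175, 0.003]
ft_force: [0.6, 0.1, -2.4]
grip_width: 0.201
grip_force: 60.0
time: 22.35
position: [0.4712, -0.1616, 0.3646]
tool_rot: [3.136, 0.174, 0.001]
ft_force: [-0.2, -0.1, -2.3]
grip_width: 0.2
grip_force: 60.0
time: 22.98
position: [0.4393, -0.2564, 0.2627]
tool_rot: [-3.135, -0.172, 0.004]
ft_force: [0.2, 0.5, -1.7]
grip_width: 0.201
grip_force: 60.0
[ 0.44089393 -0.25615559  0.26485121] [ 0.74869514 -0.38378895 -2.19328464] [0.02746208 0.099619   0.00279074]
darker [296.8 234.9] 34 [0.655 0.203 0.045]
darker [315.1 237.1] 9 [0.655 0.262 0.045]
```

Run:
```python
from h import *
print('outlet',p('scene',[.639,.212,.106]),p('top',[.639,.212,.106]))
for n,(x0,y0,x1,y1) in(('scene',(284,212,322,244)),('top',(204,140,232,172))):
  A,B=[cv2.cvtColor(cv2.imread(f'pics/full_{n}{k}.png'),6)[y0:y1,x0:x1] for k in 'BF']
  print(n)
  for a,b in zip(A,B):print(''.join('#*+-. '[min(v//32,5)] for v in a),' | ',''.join('#*+-. '[min(v//32,5)] for v in b))
```

```text
outlet [302.1321835  222.58912092] [219.31945916 156.99736003]
scene
...................--.-..----------+++  |  ...................--.--.----------+++
................----------------++++++  |  ................---------------+++++++
...............-------------++++++++++  |  ................-------+----++++++++++
.............-......--++++++++++++++++  |  .............-......--++++++++++++++++
............--.    .--++++++++++++++++  |  ............--     .---+++++++++++++++
.-.........---     .----+-++++++++++++  |  ...........---     .------++++++++++++
...........--.      .------+++++++++++  |  ...........--.      .------+++++++++++
--.........--.       .-----+++++++++++  |  .--........--.       .------++++++++++
.-----....---         ------++++++++++  |  .---.......-.         .-----++++++++++
-.-----......          -----++++++++++  |  ..----.......         .-----++++++++++
-.------...            -----++++++++++  |  -.-----.....           -----++++++++++
+-.-------.            .----++++++++++  |  +-.------...           .-----+++++++++
*+..------.       .    .-----+++++++++  |  *+..
[... 2880 characters left out ...]
...    -+**+-.....
-------..             ......  |  -------..        -**+-......
-------.              ......  |  --------.        .++--......
-------.. ...       ........  |  --------......   .--........
--------..---.    ..........  |  --------------.  ...........
-----------.--..............  |  --------------..............
--------.--.--..............  |  --------------..............
----------.-................  |  ------------................
-----..-....-...............  |  ---------....--.............
-----.....-.................  |  --------.-..................
-----..-.-.................-  |  --------.--..-.............-
.----.-...................--  |  -----.-.--...-...........---
```

```bash
python3 - <<'E'
from h import *
for z in(.04,.055):
  for n,u,v in(('top',223.5,160),('scene',296.8,234.9),('scene',315.1,237.1),('scene',305,228)):
    X=w(n,u,v,z);d=X[:2]-[.549,.197];print(n,X.round(3),np.hypot(*d).round(3),np.degrees(np.arctan2(d[1],d[0])).round(1),p('top' if n=='scene' else 'scene',X).round(1))
E
python3 -m crank '[[0,0,0,-0.2,0],[0,0,0,-0.4,0],[0,0,0,-0.52,0],[0,0,0,-0.55,0],[0,0,0,-0.55,0]]'
python3 -m crank '[[0,0,0,-0.04,0],[0,0,0,-0.08,0],[0,0,0,-0.08,0]]'
python3 -c "
from h import *
s=get_state();print(s['torque'])"
```

```text
top [0.65  0.208 0.04 ] 0.101 6.2 [298.4 234.2]
scene [0.653 0.203 0.04 ] 0.104 3.3 [225.2 159.2]
scene [0.652 0.263 0.04 ] 0.122 32.4 [205.8 157.4]
scene [0.624 0.228 0.04 ] 0.081 22.2 [216.  167.3]
top [0.645 0.206 0.055] 0.097 5.2 [298.3 231. ]
scene [0.66  0.202 0.055] 0.111 2.6 [225.3 155.6]
scene [0.659 0.261 0.055] 0.128 30.1 [206.  153.8]
scene [0.632 0.226 0.055] 0.088 19.6 [216.1 163.7]
time: 23.7
position: [0.4411, -0.2566, 0.155]
tool_rot: [3.136, 0.174, 0.002]
ft_force: [0.7, -0.6, -2.3]
grip_width: 0.202
grip_force: 60.0
time: 24.08
position: [0.4396, -0.2563, 0.137]
tool_rot: [-3.136, -0.173, 0.002]
ft_force: [0.5, -0.9, -1.8]
grip_width: 0.199
grip_force: 60.0
[-0.02464414  0.07866893 -0.03115923]
```

```bash
python3 -m crank '[[0,0,0,-0.02,0],[0,-0.06,0,-0.06,0],[0,-0.12,-0.01,-0.11,0],[0,-0.17,-0.02,-0.165,0],[0,-0.225,-0.025,-0.22,0]]' 10
python3 -m crank '[[0,-0.045,0,-0.065,0],[0,-0.085,-0.01,-0.13,0],[0,-0.115,-0.01,-0.175,0],[0,-0.145,-0.015,-0.24,0],[0,-0.145,-0.015,-0.24,0]]' 10
python3 -m crank '[[0,-0.02,0,-0.06,0],[0,-0.04,0,-0.12,0],[0,-0.04,0,-0.125,0],[0,-0.04,0,-0.125,0]]' 8
python3 - <<'E'
from h import *
s=get_state();print(s['position'],s['ft_force'],s['torque'])
snap('top','topG');snap('scene','sceneG')
for n,(x0,y0,x1,y1) in(('scene',(155,130,200,205)),):
  B=cv2.cvtColor(cv2.imread(f'pics/full_{n}G.png'),6)[y0:y1,x0:x1]
  for i,b in enumerate(B):print(y0+i,''.join('#*+-. '[min(v//32,5)] for v in b))
E
```

```text
time: 24.7
position: [0.3942, -0.2615, 0.0927]
tool_rot: [-3.137, -0.173, -0.0]
ft_force: [1.4, 0.2, -0.3]
grip_width: 0.208
grip_force: 10.0
time: 25.32
position: [0.3648, -0.2641, 0.0444]
tool_rot: [-3.135, -0.173, 0.004]
ft_force: [-0.6, -0.8, -0.7]
grip_width: 0.205
grip_force: 10.0
time: 25.82
position: [0.3577, -0.2644, 0.0203]
tool_rot: [-3.136, -0.173, 0.001]
ft_force: [0.1, -0.2, -1.3]
grip_width: 0.206
grip_force: 8.0
[ 0.35773071 -0.264379    0.02033397] [ 0.05180059 -0.20987939 -1.28948518] [-0.10461969  0.11209843 -0.07469539]
130 ---+-+**########*##############*************+
131 -----+**#*######*##############*************+
132 -----+****###*#################*************+
133 ++++++****#######*#############*************+
134 **********###############*##*#**************+
135 *************#######*########*#*************+
136 ********************************************+
137 ++++++++++++++++**+*+*******************+***+
138 -+--+++++++++++++++++++++++***+++++*********+
139 --+++*************+***********++--.-********+
140 +++++********+***++**********++++---********+
141 
[... 2495 characters left out ...]

191 *****+++----------..........+*****-------....
192 *********************************+-----....-.
193 *********************************+------.....
194 *********************************+-.....--...
195 *********************************--......-.-.
196 *********************************-.....-..---
197 *********************************-...........
198 ********************************+............
199 ********************************+............
200 ********************************+............
201 ********************************+............
202 ++++++++-+++++++++++++-+++++++++-............
203 -----------------.......--------.............
204 ---------------......................... ....
```

```bash
python3 -m crank '[[0.5,0,0,0,0],[0.5,0,0,0,0],[0.5,0,0,0,0],[0.5,0,0,0,0]]'
python3 -m crank '[[0.5,0,0,0.15,0],[0.5,0,0,0.4,0],[0.5,0,0,0.8,0],[0.5,0,0,0.95,0],[0.5,0,0,0.95,0]]'
python3 -m crank '[[0.5,0,-0.3,0,0],[0.5,0,-0.6,0,0],[0.5,0,-0.9,0,0],[0.5,0,-0.9,0,0]]'
python3 - <<'E'
from h import *
snap('top','topH');snap('scene','sceneH')
for n in('top','scene'):
  A=cv2.imread(f'pics/full_{n}0.png');B=cv2.imread(f'pics/full_{n}H.png')
  d=cv2.GaussianBlur(A,(3,3),0).astype(int)-cv2.GaussianBlur(B,(3,3),0)
  m=(abs(d).max(2)>45).astype(np.uint8);k,l,st,c=cv2.connectedComponentsWithStats(m)
  for i in range(1,k):
    if st[i,4]>8:print(n,c[i].round(0),st[i,4],w(n,*c[i],.02).round(3),'dark' if d[l==i].mean()>0 else 'light')
# scoop pose: bright blob of bowl in scene, before/after
for k in '0H':
  g=cv2.cvtColor(cv2.imread(f'pics/full_scene{k}.png'),6)[150:205,150:192]
  ys,xs=np.where(g>150);print(k,xs.mean()+150,ys.mean()+150,xs.min(),xs.max(),ys.min(),ys.max())
  g=cv2.cvtColor(cv2.imread(f'pics/full_top{k}.png'),6)[212:256,353:388]
  ys,xs=np.where(g>140);print(k,'top',xs.mean()+353,ys.mean()+212)
  print('\n'.join(''.join('#*+-. '[min(v//32,5)] for v in b) for b in g[::2]))
E
```

```text
time: 26.42
position: [0.3582, -0.2645, 0.0207]
tool_rot: [3.137, 0.174, 0.0]
ft_force: [1.1, 0.3, 0.7]
grip_width: 0.486
grip_force: 0.0
time: 27.05
position: [0.3603, -0.266, 0.2148]
tool_rot: [3.131, 0.173, 0.009]
ft_force: [-0.0, 0.9, 0.2]
grip_width: 0.502
grip_force: 0.0
time: 27.55
position: [0.3551, -0.4484, 0.2074]
tool_rot: [-3.135, -0.162, 0.005]
ft_force: [0.5, 0.1, 0.2]
grip_width: 0.498
grip_force: 0.0
top [223. 160.] 28 [0.655 0.211 0.02 ] dark
top [241. 170.] 91 [0.63  0.153 0.02 ] dark
top [220. 178.] 10 [0.597 0.213 0.02 ] light
top [196. 185.] 85 [0.568 0.285 0.02 ] dark
top [247. 202.] 108 [0.53  0.123 0.02 ] light
top [187. 205.] 27 [0.504 0.302 0.02 ] dark
top [206. 200.] 14 [0.524 0.247 0.02 ] dark
top [200. 213.] 234 [0.483 0.26  0.02 ] light
top [224. 219.] 54 [0.472 0.185 0.02 ] light
top [208. 231.] 47 [0.433 0.231 0.02 ] dark
top [374. 237.] 118 [ 0.465 -0.265  0.02 ] light
top [365. 243.] 54 [ 0.444 -0.237  0.02 ] light
top [481. 287.] 2180 [ 0.353 -0.575  0.02 ] dark
top [505. 375.] 254 [ 0.123 -0.637  0.02 ] dark
scene [54. 43.] 1617 [-0.112 -0.901  0.0
[... 2364 characters left out ...]
.............+#+
*+..                        ....+#*
*+-. ..              .      ....+#*
#+-........  .. ..        . ....-+*
*+-.....                    ..-..-*
#+-.....                    ..-..-*
#+-....                      .-..-*
#*-.....                     ....-+
**-.......                   .....+
#*--...-..                   .--..+
#*--.....                    ..-..+
#*+-...-..                    .-..-
#*+-...--.                    .-..-
#*+-....-.                    ....-
#*+-.. .-.                    .....
##+-.. .-.                    .-.. 
##*--. ...                    ...  
##*+--............      ...........
##**############+.     .*##########
###*############*++++-++*####*###**
```

Run:
```python
from h import *
for n,(x0,y0,x1,y1) in(('scene',(284,222,340,262)),('top',(185,128,265,195))):
  A,B=[cv2.GaussianBlur(cv2.imread(f'pics/full_{n}{k}.png'),(3,3),0).astype(int).mean(2)[y0:y1,x0:x1] for k in 'BH']
  print(n)
  for i,r in enumerate(A-B):print(y0+i,''.join('#' if v>40 else '+' if v>18 else 'o' if v<-25 else '.' for v in r))
```

```text
scene
222 ...........+............................................
223 ..........+#+...........................................
224 ..........+##...........................................
225 ..........+##+..........................................
226 ...........+++..........................................
227 ..................++....................................
228 ..................++....................................
229 .....+............++....................................
230 ........................................................
231 ..........+.............................................
232 .........+###++.........................................
233 .........+######+.......................................
234 .........+#######+......................................
235 .........+#######+...........+++........................
236 .........+#######+..........+###+++.....................
237 ..........+######+..........+#####+.....................
238 ...........++++++...........+#####+.....................
239 ...........................++###+++..................
[... 6344 characters left out ...]
ooooooooooooooooooo.
187 ............................................................ooooooooooooooooooo.
188 ............................................................oooooooooooooooooo..
189 ............................................................oooo........ooooooo.
190 .............................................................oooo.oooooooooooooo
191 ............................................................oooooooooooooooooooo
192 ............................................................oooooooooooooooooooo
193 .............................................................ooooooooooooooooooo
194 .............................................................ooooooooooooooooooo
```

Run:
```python
from h import *
for z in(.036,.045,.058):
  for n,u,v in(('top',228.5,173),('scene',295.7,224.2)):
    X=w(n,u,v,z);d=X[:2]-[.549,.197];print(z,n,X.round(3),np.hypot(*d).round(3),np.degrees(np.arctan2(d[1],d[0])).round(1))
s=get_state();print(s['time'],s['qd'])
```

```text
0.036 top [0.612 0.188 0.036] 0.063 -8.0
0.036 scene [0.613 0.197 0.036] 0.064 -0.4
0.045 top [0.609 0.187 0.045] 0.061 -9.2
0.045 scene [0.617 0.196 0.045] 0.068 -0.9
0.058 top [0.606 0.186 0.058] 0.058 -11.2
0.058 scene [0.624 0.195 0.058] 0.075 -1.4
27.65 [-0.01680315 -0.03636471 -0.02934235  0.01656713 -0.00393995  0.00190381
 -0.00027032]
```

```bash
python3 -m crank '[[0.5,0,0,0,0],[0.5,0,0,0,0],[0.5,0,0,0,0],[0.5,0,0,0,0]]'; python3 -c "
from bench import close_job
print(close_job())"
```

```text
time: 28.15
position: [0.3582, -0.4443, 0.2109]
tool_rot: [3.136, 0.174, 0.0]
ft_force: [-0.2, -0.7, 0.6]
grip_width: 0.501
grip_force: 0.0
the job is handed in; nothing more can be done
None
```

I handed the job in at 28 s. By my camera measurements all three studs are in the like stud's compartment under the chute, the empty scoop is level on its mat, and the bystanders look unmoved; the hand-in returned no verdict.

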